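# Put the loose lab pieces back in their holders

## Robot

A 6-joint arm with a two-finger parallel gripper is mounted at the origin on a cart in front of the work surface, level with it; the furniture and walls round the work are solid. World frame = base frame: x ahead of the robot, y to its left, z up, the work surface at z = 0. Lengths are in m, angles in degrees, forces in N, time in s.
With the tool pointing down it reaches from about 0.4 to 0.825 m from the base axis. Payload 7 kg.
Tool frame: the origin (TCP) lies between the finger pads; the fingertips stand 25 mm ahead of it and the grasp point (between the pads) lies 6 mm ahead of it; z points along the fingers, y is the line along which they close (so a half turn about z gives the same grasp; the last joint's range is limited). The gripper opens to 88 mm and grips with 3 to 60 N. Pads are 19 mm wide; open, the fingers measure 130 mm over their backs; the gripper's body (78 mm by 193 mm) begins 47 mm behind the grasp point.
Start: joints at [-47.435, 20.546, 0.682, 0, -70.136, -16.507], TCP at [0.296, -0.606, 0.252] pointing down, gripper open.
Joint ranges: [-176.03, 176.03], [-82.01, 121.73], [-58.28, 71.71], [-173.87, 95.51], [-174.79, -0.11], [-173.66, 173.66]. Speed limits (degrees/s): [136.94, 136.94, 172.46, 180, 180, 180].

## Interface

Orientations are given as [roll, pitch, yaw] about the fixed x, y, z axes, in that order (R = Rz(yaw) Ry(pitch) Rx(roll)).
In Python, from plant import ctrl gives the robot as it stands.
- The arm moves only by the shell command python3 drive.py 'ROWS'. ROWS is a JSON list of rows, 1 to 8 of them, each of 5 numbers: dx, dy, dz in m, then a turn about the tool's z in degrees, then the finger opening in m; each row is the pose to reach, as a shift and turn from the pose commanded when the command began, along the tool's axes at that moment; what a row does not reach only later rows make up. A row lasts 1/8 s, in which the tool goes at most 0.0625 m and 10.7 degrees, less where a joint would pass 70% of its speed; a pose out of reach is approached as far as the arm can. The fingers move at their own pace and stop on an object; the grip force is fixed at half the most. Time passes only in rows, so rows that do not move let the fingers close. It prints the time, the measured TCP pose, the force, the opening and the grip force at its end.
- ctrl.get_obs(): the state, without advancing time (a new reading comes with each control period).
- ctrl.snapshot(name): name is "scene" or "top" or "wrist"; returns a dict with "frame" (480x640x3 uint8, red, green, blue), "z_map" (480x640 float32, m along the optical axis (not along the pixel's ray), 0 where there is no reading), "fovy" (degrees; the focal length in pixels is half the picture's height over the tangent of half this angle, whatever the lens; pixels are square), "cx", "cy" (the principal point, pixels), "R" (3x3) and "t" (3): a world point X has camera coordinates R X + t; the wrist camera has in their place "T_tool_cam" (4x4, takes a point from camera to tool coordinates, whose origin is the TCP and whose axes are the flange's). Camera axes: x right, y down, z forward; pixel columns grow to the right and rows downward; lengths in m; the calibration is good to about 2 mm. A picture is of the moment at which its call begins: read the wrist's pose just before it.
- ctrl.close_job(): hands the job in; it is judged then, once.
The state is a dict: "clock": time; "joint_pos": joint angles; "qvel": joint speeds; "tau": joint torques, N m; "tool_pos": TCP position; "orientation": TCP orientation; "force": force on the tool from outside, world axes, zero at the start; "moment": the same for the moment, N m; "opening": finger opening in m; "gripper_force": force on a finger pad.
Only numpy, scipy, OpenCV 4.12 (cv2) and the standard library are available. Lean on these libraries where they do the work, as an engineer would, in place of code of your own. Each camera call takes 0.05 s, during which the arm holds its last target. There are 200 camera calls.

## Task

The lesson is over: put away the five loose pieces from the middle of the bench, each where its kind is kept. The dropper bottle goes into the empty bottle well at the end of the bottle rack and the sample jar into that rack's large well, the two brass masses each into the well of its own size in the mass block, and the bar magnet lengthwise into the free slot of the magnet case, either way round. Seat everything fully down, keep the bottle and the jar upright and do not drop them, and leave the bottle and the magnet that are already stored in their places.

Things in the scene. Friction and masses are not known exactly. Their poses are not given: they have to be found in the camera images.
- dropper_bottle: loose brown glass dropper bottle with a red rubber teat, standing on the bench: body 33 mm in diameter up to 62 mm height, then a neck of 20 mm diameter to 70 mm and a teat of 12 mm diameter to the top at 99 mm; about 0.075 kg. Grip it by the body. Origin: centre of its underside, z up
- sample_jar: loose clear plastic jar with a red screw lid (fixed shut), standing on the bench: 44 mm in diameter over its whole height of 64 mm; about 0.06 kg. Origin: centre of its underside, z up
- large_mass: the larger loose brass mass: round, 38 to 40 mm in diameter and upright-sided up to about 18 mm, above that narrowing (taken as a cone by the fingers) to a small knob whose top is at 34 mm; about 0.1 kg. Origin: centre of its underside, z up
- small_mass: the smaller loose brass mass: same form, 30 to 32 mm in diameter, upright-sided up to about 15 mm, top of the knob at 30 mm; about 0.05 kg. Origin: centre of its underside, z up
- bar_magnet: loose red-and-blue bar magnet lying on the bench: 12 (x) x 75 (y) x 10 (z) mm, about 0.045 kg; it has no magnetic pull here. Origin: centre of its underside, y along its length
- bottle_rack: fixed pale wooden block 70 (x) x 202 (y) x 30 (z) mm, three round wells along its y axis, each 24 mm deep (floor 6 mm above the origin), mouths chamfered 2 mm: large jar well, 54 mm across, at y = +66 mm; bottle well of 43 mm at y = 0, filled by stored_bottle; empty bottle well of 43 mm at y = -64 mm. Origin: centre of its underside, on the bench
- mass_block: fixed brown wooden block 68 (x) x 176 (y) x 16 (z) mm, three round wells along its y axis, 8 mm deep (floor 8 mm above the origin), chamfered 2 mm: at y = +53 mm filled by a big brass mass (49 mm wide, top 51 mm above the bench, part of the block); at y = -6 mm the 48 mm well for the larger mass; at y = -58 mm the 38 mm well for the smaller mass. Origin: centre of its underside
- magnet_case: fixed dark wooden case 100 (x) x 105 (y) x 17.5 (z) mm, two slots along its y axis, each 22 mm wide, 87 mm long, floor 8 mm above the origin: the one at x = +30 mm holds stored_magnet, the one at x = -30 mm is free. A finger trough as deep as the slots crosses the whole width at |y| < 20 mm, so fingers can go down beside a magnet's middle. Origin: centre of its underside
- stored_bottle: brown dropper bottle with a white teat already standing in the rack's middle well, 33 mm in diameter, 107 mm tall (its top 113 mm above the bench); loose in its well. Origin: centre of its underside
- stored_magnet: the second bar magnet, 12 x 75 x 10 mm, already lying in the other slot of the magnet case; loose in its slot. Origin: centre of its underside, y along its length

How it is judged (in metres and radians):
At the end, for the whole second after the job is handed in: Bottle, jar, larger mass, smaller mass and magnet each rest in their own well or slot: within 8 mm (bottle, jar 9) of its centre along x and y, 3 mm of its floor, tilt under 0.1 rad, magnet within 0.25 rad of the slot, at rest; stored bottle and magnet still seated likewise (x of dropper_bottle in the frame of bottle_rack between -0.009 and 0.009 m and y of dropper_bottle in the frame of bottle_rack between -0.073 and -0.055 m and z of dropper_bottle in the frame of bottle_rack between 0.003 and 0.009 m and angle between each of dropper_bottle, sample_jar, large_mass, small_mass, bar_magnet, stored_bottle, stored_magnet's own z axis and vertical below 0.1 rad and linear speed of each of dropper_bottle, sample_jar, large_mass, small_mass, bar_magnet, stored_bottle, stored_magnet below 0.02 m/s and angular speed of each of dropper_bottle, sample_jar, large_mass, small_mass, bar_magnet, stored_bottle, stored_magnet below 0.2 rad/s and x of sample_jar in the frame of bottle_rack between -0.009 and 0.009 m and y of sample_jar in the frame of bottle_rack between 0.057 and 0.075 m and z of sample_jar in the frame of bottle_rack between 0.003 and 0.009 m and x of large_mass in the frame of mass_block between -0.008 and 0.008 m and y of large_mass in the frame of mass_block between -0.014 and 0.002 m and z of large_mass in the frame of mass_block between 0.005 and 0.011 m and x of small_mass in the frame of mass_block between -0.008 and 0.008 m and y of small_mass in the frame of mass_block between -0.066 and -0.05 m and z of small_mass in the frame of mass_block between 0.005 and 0.011 m and x of bar_magnet in the frame of magnet_case between -0.038 and -0.022 m and y of bar_magnet in the frame of magnet_case between -0.009 and 0.009 m and z of bar_magnet in the frame of magnet_case between 0.005 and 0.011 m and angle between the y axis of bar_magnet and the y axis of magnet_case, either way round below 0.25 rad and x of stored_bottle in the frame of bottle_rack between -0.009 and 0.009 m and y of stored_bottle in the frame of bottle_rack between -0.009 and 0.009 m and z of stored_bottle in the frame of bottle_rack between 0.003 and 0.009 m and x of stored_magnet in the frame of magnet_case between 0.022 and 0.038 m and y of stored_magnet in the frame of magnet_case between -0.009 and 0.009 m and z of stored_magnet in the frame of magnet_case between 0.005 and 0.011 m); the robot touches nothing.
It fails at once if the dropper bottle, the jar or the stored bottle is tipped by more than 0.6 rad (angle between any of dropper_bottle, sample_jar, stored_bottle's own z axis and vertical above 0.6 rad).
It fails at once if the dropper bottle or the jar is dropped (moves faster than 0.75 m/s, a fall of about 3 cm, while the fingers do not touch it) ((linear speed of dropper_bottle above 0.75 m/s and contact force between the fingers and dropper_bottle below 0.05 N) or (linear speed of sample_jar above 0.75 m/s and contact force between the fingers and sample_jar below 0.05 N)).
It fails at once if the stored bottle or the stored magnet is knocked out of its place (moved more than 20 mm) (distance of any of stored_bottle, stored_magnet from where it was at the start of the episode above 0.02 m).
It also fails if it takes over 131 s, if anything falls off the work surface, if the arm or the gripper's body presses on something with over 40 N, if the wrist force passes 120 N, or if a joint passes its speed limit or range.

## Working session

There is one attempt and no reset: what is moved stays moved. The work goes in short steps, Python scripts to look and compute and a shell command to move; the robot and the scene stay as the last step left them, time stands still between calls to the robot, and variables do not carry over. Pictures are saved under pics/ and viewed, at most 14 in all, crops included, and the job is handed in when it is done.

```bash
ls; mkdir -p pics
python3 - <<'E'
from plant import ctrl
import cv2
o=ctrl.get_obs();print(o)
for n in ("scene","top"):
    s=ctrl.snapshot(n);cv2.imwrite(f"pics/{n}0.png",s["frame"][:,:,::-1]);print(n,s["fovy"],s["cx"],s["cy"],s["R"],s["t"])
E
```

```text
drive.py
pics
plant.py
{'clock': 0.0, 'joint_pos': array([-4.74367881e+01,  2.05929478e+01,  6.33484793e-01, -1.99363191e-02,
       -7.01335314e+01, -1.65052882e+01]), 'qvel': array([-0.09585265, -0.01118806, -0.02086447, -0.00673665, -0.12923639,
        0.00265625]), 'tau': array([-1.24684384e-04, -5.82724643e+01,  2.93055296e+01,  6.99744165e+00,
        6.64417574e-03, -1.48662589e-04]), 'tool_pos': array([ 0.29628646, -0.60601248,  0.25060394]), 'orientation': array([ 1.79905513e+02, -8.45368614e-03, -1.53948860e+02]), 'force': array([-0.10864499, -0.89557821, -0.04548825]), 'moment': array([-0.02755527, -0.02576577, -0.01648163]), 'gripper_force': 0.0, 'opening': 0.08761644314643155}
scene 52.323344354241286 325.62460412853153 238.85425037607126 [[-0.46626935 -0.88460546 -0.00812882]
 [-0.59883647  0.32237932 -0.73312104]
 [ 0.65114344 -0.33696404 -0.6800496 ]] [0.24412392 0.35483882 0.95286193]
top 46.82917348200602 319.9350398507894 238.58085205102404 [[ 0.00453584 -0.99978031 -0.02046374]
 [-0.99654869 -0.00282308 -0.08296232]
 [ 0.08288632  0.02076942 -0.99634256]] [0.00732681 0.5536493  1.10961478]
```

View pics/top0.png

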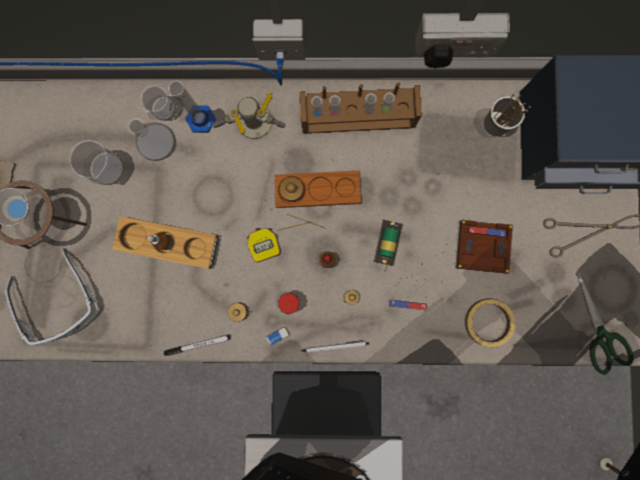

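View pics/scene0.png

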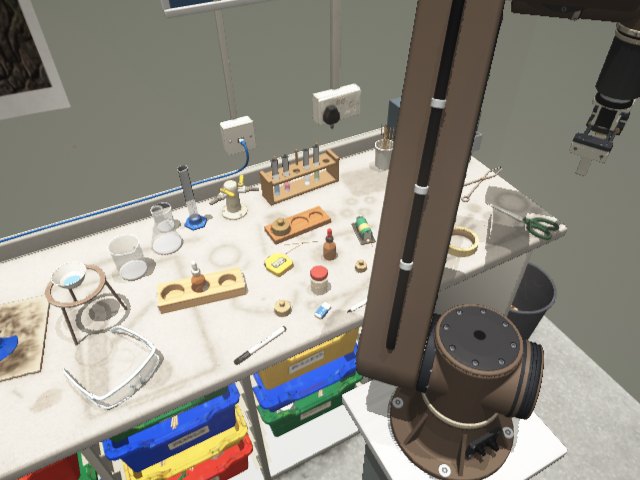

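The top view shows the loose pieces at these pixels: bottle teat (328,259), jar lid (288,302), large mass (237,312), small mass (352,297) and magnet (408,305). The fixtures are the rack at (165,242) with its jar well on the left, the mass block at (318,188) with its big mass on the left, and the case at (486,246) with its free slot on the lower side.

```bash
cat > h.py <<'E'
import numpy as np, cv2
from plant import ctrl
from scipy.spatial.transform import Rotation as Ro
def pose(): 
    o=ctrl.get_obs(); return o["tool_pos"], Ro.from_euler("xyz",o["orientation"],degrees=True).as_matrix(), o
def snap(n):
    p,R,o=pose(); s=ctrl.snapshot(n); f=240/np.tan(np.radians(s["fovy"])/2); s["f"]=f
    if n=="wrist":
        T=s["T_tool_cam"]; s["Rwc"]=R@T[:3,:3]; s["c"]=R@T[:3,3]+p
    else:
        s["Rwc"]=s["R"].T; s["c"]=-s["R"].T@s["t"]
    return s
def ray(s,uv,h):
    uv=np.atleast_2d(np.asarray(uv,float))
    d=np.c_[(uv[:,0]-s["cx"])/s["f"],(uv[:,1]-s["cy"])/s["f"],np.ones(len(uv))]@s["Rwc"].T
    return s["c"]+d*((h-s["c"][2])/d[:,2])[:,None]
def proj(s,X):
    q=(np.asarray(X)-s["c"])@s["Rwc"]; return np.array([s["cx"]+s["f"]*q[0]/q[2],s["cy"]+s["f"]*q[1]/q[2]])
def cloud(s):
    v,u=np.mgrid[:480,:640]; z=s["z_map"]
    return (np.stack([(u-s["cx"])/s["f"]*z,(v-s["cy"])/s["f"]*z,z],-1))@s["Rwc"].T+s["c"]
def rect(P):
    """minAreaRect of world xy points (mm): centre, sizes, yaw of long side"""
    (c,(w,h),a)=cv2.minAreaRect((P[:,:2]*1000).astype(np.float32))
    if w<h: w,h,a=h,w,a+90
    return np.round(c,1),round(w,1),round(h,1),round((a-90+90)%180-90,1)   # yaw of y axis (long)
E
python3 - <<'E'
from h import *
s=snap("top");C=cloud(s);print("cam",s["c"])
px=dict(teat=(328,259,.099),lid=(288,302,.064),large=(237,312,.034),small=(352,297,.03),magnet=(408,305,.01),rack=(165,242,.03),block=(318,188,.016),case=(485,246,.0175),wj=(133,236,.03),wb=(195,247,.03),wl=(320,188,.016),ws=(345,188,.016))
for k,(u,v,h) in px.items():
    X=ray(s,(u,v),h)[0]; print(k,X.round(4),"r",np.hypot(*X[:2]).round(3),"depthpt",C[v,u].round(4))
hsv=cv2.cvtColor(s["frame"],cv2.COLOR_RGB2HSV)
for k in("rack","block","case","lid","large","small","magnet","wj"):print(k,hsv[px[k][1]-2:px[k][1]+3:4,px[k][0]-4:px[k][0]+5:4].reshape(-1,3).tolist())
print("bench z",C[330:350,420:460,2].mean(),C[330:350,420:460,2].std())
E
```

```text
cam [ 0.45973336 -0.01415786  1.15163839]
teat [ 0.5084 -0.0077  0.099 ] r 0.508 depthpt [ 0.5086 -0.0077  0.0942]
lid [0.4257 0.0703 0.064 ] r 0.432 depthpt [0.4258 0.0703 0.0651]
large [0.4043 0.175  0.034 ] r 0.441 depthpt [0.4042 0.1754 0.0319]
small [ 0.4353 -0.0558  0.03  ] r 0.439 depthpt [ 0.4354 -0.0557  0.0317]
magnet [ 0.4192 -0.1707  0.01  ] r 0.453 depthpt [ 0.4191 -0.1711  0.007 ]
rack [0.5451 0.3256 0.03  ] r 0.635 depthpt [0.5433 0.3181 0.0548]
block [0.6594 0.014  0.016 ] r 0.66 depthpt [0.6603 0.0141 0.0106]
case [ 0.5399 -0.3272  0.0175] r 0.631 depthpt [ 0.5403 -0.3289  0.0113]
wj [0.5573 0.3918 0.03  ] r 0.681 depthpt [0.5592 0.3998 0.0081]
wb [0.5351 0.2638 0.03  ] r 0.597 depthpt [0.5366 0.2693 0.008 ]
wl [0.6594 0.0099 0.016 ] r 0.659 depthpt [0.6602 0.01   0.0112]
ws [ 0.6594 -0.0419  0.016 ] r 0.661 depthpt [ 0.6609 -0.0421  0.0077]
rack [[13, 155, 66], [12, 172, 77], [14, 122, 50], [13, 189, 81], [13, 177, 78], [15, 87, 53]]
block [[12, 185, 139], [13, 183, 135], [13, 189, 135], [13, 186, 151], [13, 185, 153], [13, 186, 152]]
case [[10, 174, 82], [10, 174, 82], [8, 175, 83], [9, 175, 93], [9, 179, 91], [10, 176, 77]]
lid [[2, 191, 159], [2, 192, 159], [2, 190, 160], [2, 186, 159], [2, 191, 160], [2, 190, 160]]
large [[18, 126, 142], [17, 123, 91], [18, 124, 167], [17, 125, 141], [17, 126, 119], [18, 123, 174]]
small [[17, 124, 144], [17, 125, 118], [18, 128, 136], [18, 124, 148], [17, 126, 136], [18, 127, 147]]
magnet [[114, 128, 132], [162, 99, 119], [2, 163, 142], [126, 60, 115], [177, 114, 123], [2, 160, 151]]
wj [[16, 151, 164], [16, 148, 162], [16, 147, 172], [16, 148, 179], [17, 146, 182], [17, 145, 181]]
bench z 0.00785229420961394 0.09073296078936566
```

Run:
```python
from h import *
s=snap("top");hsv=cv2.cvtColor(s["frame"],cv2.COLOR_RGB2HSV);H,S,V=[hsv[...,i].astype(int) for i in range(3)]
def blob(m,box):
    u0,v0,u1,v1=box; k=np.zeros((480,640),np.uint8);k[v0:v1,u0:u1]=m[v0:v1,u0:u1]
    k=cv2.morphologyEx(k,cv2.MORPH_CLOSE,np.ones((5,5)))
    n,l,st,c=cv2.connectedComponentsWithStats(k);i=1+st[1:,4].argmax()
    v,u=np.nonzero(l==i);return np.c_[u,v],c[i]
red=((H<8)|(H>172))&(S>110)&(V>60)
for k,m,box,h in (("lid",red,(270,285,306,320),.064),("teat",red,(315,245,342,275),.090),("magnet",((S>90)&(((H<8)|(H>160))|((H>100)&(H<135)))),(385,293,435,317),.01),
 ("large",(H>12)&(H<24)&(S>90),(222,298,252,326),.012),("small",(H>12)&(H<24)&(S>90),(340,286,364,308),.012),
 ("rack",(H>10)&(H<20)&(S>105),(105,205,228,275),.03),("block",(H>6)&(H<18)&(S>140),(265,160,370,215),.016),("case",(H<14)&(S>120)|(H>100)&(S>100),(445,210,525,280),.0175),("stored",((S>120)&(((H<5)|(H>165))|((H>100)&(H<135))))&(V>95),(465,222,510,240),.018)):
    p,c=blob(m,box);P=ray(s,p,h);print(k,len(p),c.round(1),"mean",P.mean(0).round(4)[:2],*rect(P))
z=3
for n,(a,b,c,d) in dict(l=(105,205,228,280),m=(265,160,370,215),r=(445,210,525,280)).items():
    pass
im=s["frame"][:,:,::-1]
cv2.imwrite("pics/crops.png",np.vstack([cv2.resize(im[200:285,100:230],(780,0) if 0 else (520,340)),cv2.resize(im[160:215,240:370],(520,220))]))
```

```text
lid 346 [288.2 302.8] mean [0.4241 0.0699] [423.8  70.3] 39.1 38.8 0.4
teat 38 [326.7 257.8] mean [ 0.5112 -0.0051] [511.2  -5.3] 12.2 10.8 -44.8
magnet 208 [408.7 304.7] mean [ 0.4198 -0.1721] [ 420.  -170.7] 74.4 11.9 -6.0
large 290 [237.2 311.8] mean [0.4036 0.1784] [403.7 178.3] 38.8 36.8 18.6
small 169 [351.4 297. ] mean [ 0.4349 -0.0552] [434.9 -55.5] 28.5 26.6 -90.0
rack 3280 [164.2 242. ] mean [0.5453 0.3273] [545.3 327.2] 205.7 70.1 -10.9
block 2647 [318.3 188.4] mean [0.6587 0.0135] [658.3  15.5] 175.2 68.1 3.0
case 2310 [484.3 246.4] mean [ 0.539  -0.3257] [ 539.6 -325.8] 104.5 97.8 -5.7
stored 142 [480.8 230.6] mean [ 0.5713 -0.3193] [ 571.1 -325. ] 63.5 12.3 -7.1
```

View pics/crops.png

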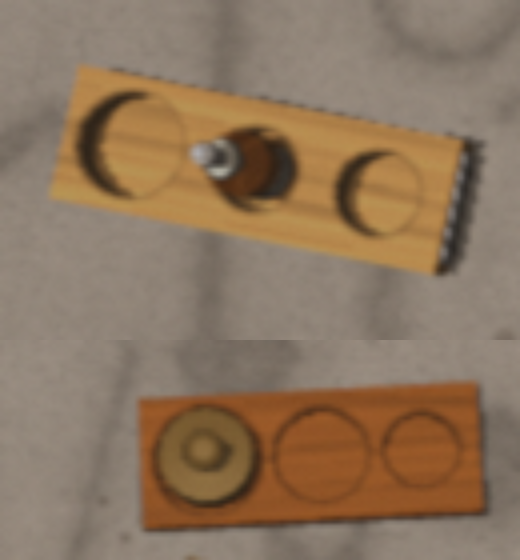

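The crops show the jar well at crop (132,145) and the empty bottle well at (379,194), both clear. In the mass block the empty wells are at (322,455) and (422,450). The fixture sizes agree with the spec. Next I'll move over the bottle.

```bash
cat >> h.py <<'E'
def go(x,y,z,yaw):
    """shift in tool axes + turn to reach world TCP pose"""
    p,R,o=pose(); d=R.T@(np.array([x,y,z])-p); t=-((yaw-o["orientation"][2]+90)%180-90)
    print("now",p.round(4),o["orientation"].round(1),"j6",o["joint_pos"][5].round(0),"-> shift",d.round(4),"turn",round(t,1),"rows",np.ceil(max(np.linalg.norm(d)/.0625,abs(t)/10.7)))
E
python3 -c "
from h import *
go(.50,-.005,.25,-90)"
python3 drive.py '[[-0.447,0.451,0,-64,0.088],[-0.447,0.451,0,-64,0.088],[-0.447,0.451,0,-64,0.088],[-0.447,0.451,0,-64,0.088],[-0.447,0.451,0,-64,0.088],[-0.447,0.451,0,-64,0.088],[-0.447,0.451,0,-64,0.088],[-0.447,0.451,0,-64,0.088]]'
python3 -c "
from h import *
go(.50,-.005,.25,-90)"
```

```text
clock: 1.2
tool_pos: [0.4569, -0.1307, 0.2519]
orientation: [-180.0, 0.0, -89.9]
force: [1.8, -1.2, 0.0]
opening: 0.0876
gripper_force: 0.0
now [ 0.4569 -0.1307  0.2519] [-180.     0.   -89.9] j6 -8.0 -> shift [-0.1257 -0.0432  0.0019] turn 0.1 rows 3.0
```

```bash
python3 drive.py '[[-0.126,-0.043,0,0,0.088],[-0.126,-0.043,0,0,0.088],[-0.126,-0.043,0,0,0.088],[-0.126,-0.043,0,0,0.088]]'
python3 - <<'E'
from h import *
s=snap("wrist");cv2.imwrite("pics/w1.png",s["frame"][:,:,::-1]);print(s["T_tool_cam"].round(3),s["fovy"],s["c"])
for n,X in dict(teat=(.511,-.005,.09),lid=(.4241,.07,.064),small=(.435,-.0555,.012),large=(.4036,.178,.012)).items(): print(n,proj(s,X))
E
```

```text
clock: 1.7
tool_pos: [0.4994, -0.0062, 0.2513]
orientation: [180.0, -0.0, -89.9]
force: [-0.5, 0.2, -0.1]
opening: 0.0878
gripper_force: 0.0
[[-0.001 -0.963 -0.27   0.073]
 [ 1.    -0.001  0.    -0.001]
 [-0.    -0.27   0.963 -0.135]
 [ 0.     0.     0.     1.   ]] 65.17099649167953 [ 0.50049437 -0.07913439  0.38581852]
teat [304.82497295 234.42889761]
lid [399.56459695 305.80485529]
small [384.9805325  164.88212419]
large [402.27681246 373.21807347]
```

View pics/w1.png

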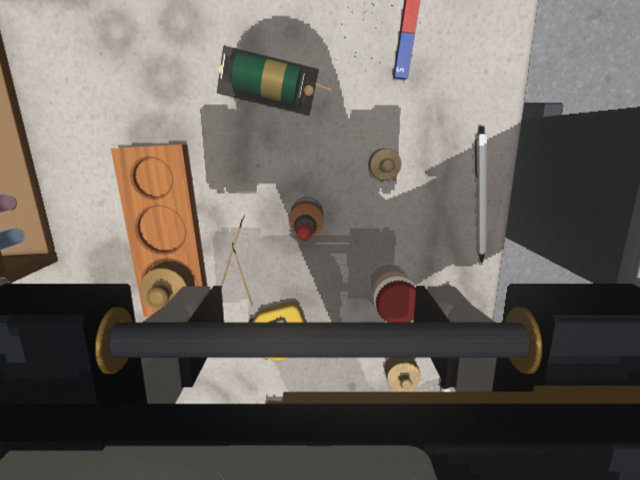

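The wrist view shows the bottle teat at (304,233) over its shoulder disc at about (306,217), the small mass at (385,165), and the mass block's wells at (153,178) and (162,228). All agree with the top-camera estimates to about a pixel.

Run:
```python
from h import *
s=snap("wrist");hsv=cv2.cvtColor(s["frame"],cv2.COLOR_RGB2HSV);H,S,V=[hsv[...,i].astype(int) for i in range(3)]
m=np.zeros((480,640),np.uint8);m[195:250,280:330]=((S>110)&((H<18)|(H>172)))[195:250,280:330]
v,u=np.nonzero(m);P=ray(s,np.c_[u,v],.062);print("bottle bbox",u.min(),u.max(),v.min(),v.max(),"x range@62",P[:,0].min(),P[:,0].max())
w=[(u[v==r].min(),u[v==r].max(),r) for r in range(200,238,3)if (v==r).any()];print(w)
m=np.zeros((480,640),np.uint8);m[145:185,365:405]=((H>12)&(H<24)&(S>90))[145:185,365:405]
v,u=np.nonzero(m);(c,r)=cv2.minEnclosingCircle(np.c_[u,v].astype(np.float32));print("small",c,r,ray(s,c,.012))
print("wells",ray(s,[(153,178),(162,228)],.016))
m=np.zeros((480,640),np.uint8);m[130:320,100:215]=((H>6)&(H<18)&(S>130))[130:320,100:215]
C=cloud(s)
```

```text
bottle bbox 289 322 204 241 x range@62 0.49657584446131975 0.5256859095821034
[(np.int64(297), np.int64(315), 206), (np.int64(293), np.int64(318), 209), (np.int64(291), np.int64(320), 212), (np.int64(290), np.int64(321), 215), (np.int64(289), np.int64(322), 218), (np.int64(289), np.int64(322), 221), (np.int64(289), np.int64(322), 224), (np.int64(290), np.int64(321), 227), (np.int64(292), np.int64(319), 230), (np.int64(294), np.int64(317), 233), (np.int64(297), np.int64(313), 236)]
small (384.3526306152344, 165.0894775390625) 14.154350280761719 [[ 0.43534054 -0.05600483  0.012     ]]
wells [[ 0.66081106 -0.04385002  0.016     ]
 [ 0.65764346  0.00609504  0.016     ]]
```

Run:
```python
from h import *
s=snap("wrist");print(ray(s,(305.5,221.5),.058),ray(s,(304.5,233),.096))
go(.511,-.0053,.14,-90)
```

```text
[[ 0.51121607 -0.01013449  0.058     ]] [[ 0.51080409 -0.00895063  0.096     ]]
now [ 0.4991 -0.0078  0.2515] [180.  -0. -90.] j6 -22.0 -> shift [-0.0025 -0.0119  0.1115] turn -0.0 rows 2.0
```

```bash
python3 drive.py '[[0,-0.012,0.04,0,0.07],[0,-0.012,0.09,0,0.07],[0,-0.012,0.14,0,0.07],[0,-0.012,0.189,0,0.07],[0,-0.012,0.189,0,0.07]]'
python3 drive.py '[[0,0,0,0,0],[0,0,0,0,0],[0,0,0,0,0],[0,0,0,0,0],[0,0,0,0,0]]'
python3 -c "
from h import *
go(.5325,.2635,.25,-101)"
```

```text
clock: 2.48
tool_pos: [0.5089, -0.0087, 0.0599]
orientation: [179.6, -0.1, -90.1]
force: [0.2, -0.5, 1.0]
opening: 0.0698
gripper_force: 0.0
clock: 3.1
tool_pos: [0.5118, -0.0065, 0.0632]
orientation: [-179.9, 0.0, -89.9]
force: [-2.1, 0.6, 6.7]
opening: 0.0327
gripper_force: 30.0
now [ 0.5118 -0.0065  0.0632] [-179.9    0.   -89.9] j6 -21.0 -> shift [-0.2701 -0.0212 -0.1867] turn 11.1 rows 6.0
```

```bash
python3 drive.py '[[0,0,-0.05,0,0],[0,0,-0.1,0,0],[0,0,-0.15,0,0],[0,0,-0.187,0,0],[-0.06,-0.005,-0.187,2,0],[-0.12,-0.01,-0.187,5,0],[-0.18,-0.015,-0.187,8,0],[-0.24,-0.02,-0.187,11,0]]'
python3 drive.py '[[-0.06,0,0,0,0],[-0.12,-0.01,0,0,0],[-0.17,-0.01,0,0,0],[-0.17,-0.01,0,0,0],[-0.17,-0.01,0,0,0]]'
python3 - <<'E'
from h import *
s=snap("wrist");cv2.imwrite("pics/w2.png",s["frame"][:,:,::-1])
for X in ((.5573,.3918,.03),(.532,.2638,.03)): print(proj(s,X))
E
```

```text
clock: 4.1
tool_pos: [0.5309, 0.2352, 0.2495]
orientation: [180.0, -0.0, -101.0]
force: [1.2, 0.6, -0.4]
opening: 0.0323
gripper_force: 30.0
clock: 4.72
tool_pos: [0.5729, 0.3982, 0.2486]
orientation: [179.9, -0.1, -100.9]
force: [-0.2, -0.1, -0.8]
opening: 0.0324
gripper_force: 30.0
[333.74967054 209.2609268 ]
[336.00008002  58.89758756]
```

View pics/w2.png

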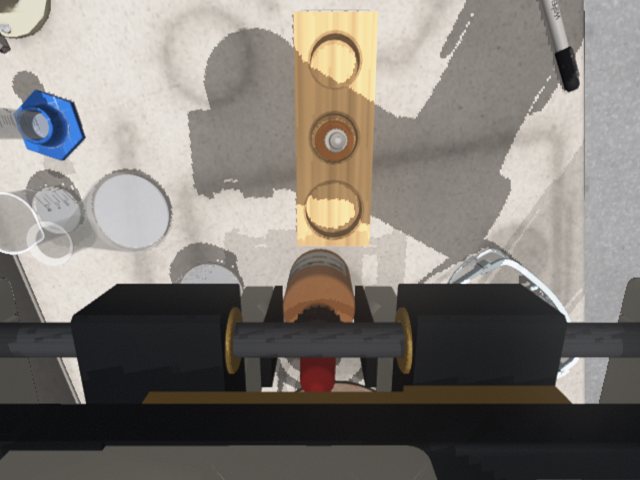

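The wells appear at (333,209) for the jar and (335,61) for the empty bottle well, within 2 px of my prediction. The bottle hangs upright in the fingers.

Run:
```python
from h import *
s=snap("wrist");print(ray(s,[(333,209.5),(335,61)],.03))
go(.5325,.2635,.25,-101)
```

```text
[[0.55831745 0.39162739 0.03      ]
 [0.53329865 0.26481364 0.03      ]]
now [0.5732 0.3974 0.2496] [ 180.   -0. -101.] j6 -62.0 -> shift [ 0.1392  0.0145 -0.0003] turn 0.0 rows 3.0
```

```bash
python3 drive.py '[[0.06,0.01,0,0,0],[0.12,0.014,0,0,0],[0.139,0.014,0,0,0],[0.139,0.014,0,0,0],[0.139,0.014,0.05,0,0],[0.139,0.014,0.1,0,0],[0.139,0.014,0.13,0,0],[0.139,0.014,0.13,0,0]]'
python3 -c "
from h import *
go(.533,.264,.070,-101)"
```

```text
clock: 5.82
tool_pos: [0.5324, 0.2641, 0.1172]
orientation: [179.8, -0.2, -100.9]
force: [-0.9, -0.3, -0.5]
opening: 0.0324
gripper_force: 30.0
now [0.5324 0.2641 0.1172] [ 179.8   -0.2 -100.9] j6 -56.0 -> shift [-0.0002 -0.0008  0.0472] turn 0.1 rows 1.0
```

```bash
python3 drive.py '[[0,0,0.02,0,0],[0,0,0.035,0,0],[0,0,0.045,0,0],[0,0,0.048,0,0],[0,0,0.048,0,0]]'
python3 -c "
from h import *
s=snap('scene');cv2.imwrite('pics/s2.png',cv2.resize(s['frame'][230:340,140:270,::-1],(780,600)))
go(.533,.264,.07,-101)"
```

```text
clock: 6.45
tool_pos: [0.5335, 0.2647, 0.0718]
orientation: [-180.0, 0.0, -100.9]
force: [-0.3, 0.7, -1.8]
opening: 0.0325
gripper_force: 30.0
now [0.5336 0.2647 0.072 ] [-180.     0.  -100.9] j6 -56.0 -> shift [0.0008 0.0004 0.002 ] turn 0.1 rows 1.0
```

View pics/s2.png

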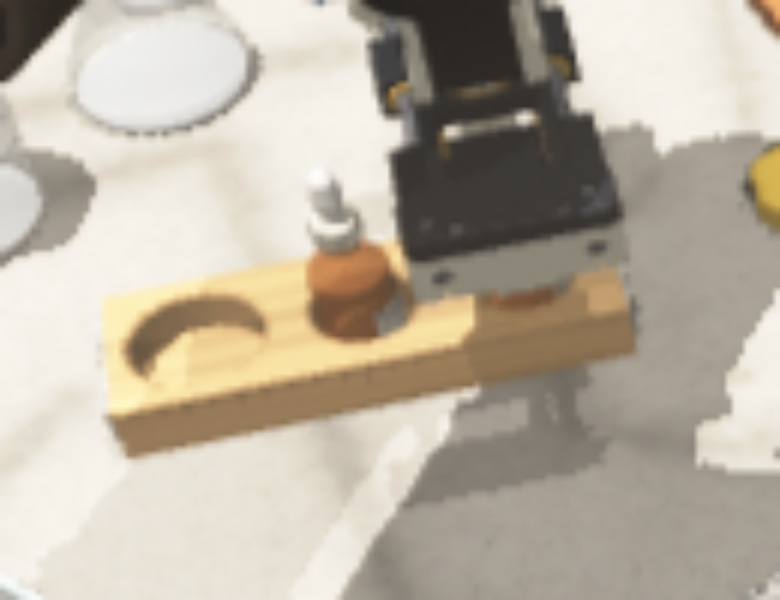

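The bottle's brown body, at (520,295) in the crop, is inside the end well and the stored bottle is untouched. I'll lower the last 3 mm, release and lift.

```bash
python3 drive.py '[[0,0,0.003,0,0],[0,0,0.003,0,0],[0,0,0.003,0,0.05],[0,0,0.003,0,0.05],[0,0,0.003,0,0.05]]'
python3 drive.py '[[0,0,-0.03,0,0.05],[0,0,-0.08,0,0.05],[0,0,-0.14,0,0.05],[0,0,-0.18,0,0.07]]'
python3 - <<'E'
from h import *
go(.425,.0703,.25,-90)
E
```

```text
clock: 7.12
tool_pos: [0.5332, 0.2645, 0.0684]
orientation: [180.0, -0.0, -100.9]
force: [0.8, -0.3, -0.5]
opening: 0.0491
gripper_force: 0.0
clock: 7.62
tool_pos: [0.5338, 0.2647, 0.2517]
orientation: [-179.9, 0.1, -100.9]
force: [-0.0, -0.3, -0.9]
opening: 0.0554
gripper_force: 0.0
now [0.5338 0.2647 0.2517] [-1.799e+02  1.000e-01 -1.009e+02] j6 -56.0 -> shift [0.2115 0.0699 0.0011] turn -10.9 rows 4.0
```

```bash
python3 drive.py '[[0.05,0.02,0,-4,0.088],[0.1,0.045,0,-8,0.088],[0.145,0.08,0,-11,0.088],[0.145,0.08,0,-11,0.088],[0.145,0.08,0,-11,0.088]]'
python3 - <<'E'
from h import *
s=snap("wrist");hsv=cv2.cvtColor(s["frame"],cv2.COLOR_RGB2HSV);H,S,V=[hsv[...,i].astype(int) for i in range(3)]
uv=proj(s,(.4241,.07,.064));print(uv);u0,v0=uv.astype(int)
m=np.zeros((480,640),np.uint8);m[max(0,v0-45):v0+45,u0-45:u0+45]=(((H<8)|(H>172))&(S>110)&(V>50))[max(0,v0-45):v0+45,u0-45:u0+45]
v,u=np.nonzero(m);c,r=cv2.minEnclosingCircle(np.c_[u,v].astype(np.float32));print(len(u),c,r,ray(s,c,.064),"dia",2*r/s["f"]*(s["c"][2]-.064))
cv2.imwrite("pics/w3.png",s["frame"][:,:,::-1])
X=ray(s,c,.064)[0];go(X[0],X[1],.054,-90)
E
```

```text
clock: 8.25
tool_pos: [0.4275, 0.1375, 0.2492]
orientation: [-179.9, 0.1, -90.0]
force: [0.2, 0.9, -0.3]
opening: 0.0873
gripper_force: 0.0
[323.65270061 146.1414278 ]
1880 (323.34832763671875, 144.4289093017578) 25.00762939453125 [[0.42435549 0.06863796 0.064     ]] dia 0.042574785745221146
now [0.4277 0.1378 0.2489] [-180.     0.   -89.9] j6 -43.0 -> shift [0.0693 0.0036 0.1949] turn 0.1 rows 4.0
```

```bash
python3 drive.py '[[0.06,0.004,0,0,0.088],[0.069,0.004,0.03,0,0.088],[0.069,0.004,0.08,0,0.088],[0.069,0.004,0.14,0,0.088],[0.069,0.004,0.18,0,0.088],[0.069,0.004,0.195,0,0.088],[0.069,0.004,0.195,0,0.088]]'
python3 drive.py '[[0,0,0,0,0],[0,0,0,0,0],[0,0,0,0,0],[0,0,0,0,0],[0,0,0,0,0]]'
python3 -c "
from h import *
go(.558,.3915,.25,-101)"
```

```text
clock: 9.18
tool_pos: [0.4231, 0.0683, 0.052]
orientation: [179.8, -0.1, -89.9]
force: [1.3, 0.3, 0.3]
opening: 0.0879
gripper_force: 0.0
clock: 9.8
tool_pos: [0.4234, 0.0684, 0.0538]
orientation: [-180.0, 0.0, -89.9]
force: [-1.7, 0.9, 3.3]
opening: 0.0437
gripper_force: 30.5
now [0.4234 0.0684 0.0538] [-180.     0.   -89.9] j6 -36.0 -> shift [-0.323 -0.135 -0.196] turn 11.1 rows 7.0
```

```bash
python3 drive.py '[[0,0,-0.05,0,0],[0,0,-0.11,0,0],[0,0,-0.16,0,0],[-0.04,-0.017,-0.196,2,0],[-0.09,-0.038,-0.196,4,0],[-0.14,-0.06,-0.196,6,0],[-0.19,-0.08,-0.196,8,0],[-0.24,-0.1,-0.196,10,0]]'
python3 drive.py '[[-0.04,-0.01,0,0,0],[-0.08,-0.02,0,1,0],[-0.08,-0.02,0,1,0],[-0.08,-0.02,0,1,0]]'
python3 -c "
from h import *
go(.558,.3915,.0605,-101)"
```

```text
clock: 10.8
tool_pos: [0.5233, 0.31, 0.2493]
orientation: [180.0, -0.0, -100.0]
force: [0.5, 0.1, -0.1]
opening: 0.0432
gripper_force: 30.0
clock: 11.3
tool_pos: [0.5561, 0.3835, 0.2488]
orientation: [179.9, -0.1, -100.9]
force: [-0.5, 0.3, -0.6]
opening: 0.0436
gripper_force: 30.0
now [0.5561 0.3835 0.2488] [ 1.799e+02 -1.000e-01 -1.009e+02] j6 -62.0 -> shift [-0.0085 -0.0005  0.1883] turn 0.1 rows 4.0
```

```bash
python3 drive.py '[[-0.0085,-0.0005,0,0,0],[-0.0085,-0.0005,0.04,0,0],[-0.0085,-0.0005,0.09,0,0],[-0.0085,-0.0005,0.13,0,0],[-0.0085,-0.0005,0.15,0,0],[-0.0085,-0.0005,0.165,0,0],[-0.0085,-0.0005,0.175,0,0],[-0.0085,-0.0005,0.175,0,0]]'
python3 -c "
from h import *
go(.558,.3915,.0605,-101)"
```

```text
clock: 12.3
tool_pos: [0.5586, 0.3919, 0.0745]
orientation: [180.0, -0.0, -100.9]
force: [0.4, -0.1, -0.8]
opening: 0.0432
gripper_force: 30.0
now [0.5586 0.3919 0.0745] [ 180.    -0.  -100.9] j6 -62.0 -> shift [0.0005 0.0005 0.014 ] turn 0.1 rows 1.0
```

```bash
python3 drive.py '[[0,0,0.005,0,0],[0,0,0.01,0,0],[0,0,0.014,0,0],[0,0,0.0145,0,0],[0,0,0.0145,0,0]]'
python3 drive.py '[[0,0,0,0,0.065],[0,0,0,0,0.065],[0,0,0,0,0.065],[0,0,-0.02,0,0.065],[0,0,-0.06,0,0.065],[0,0,-0.12,0,0.065],[0,0,-0.18,0,0.065]]'
python3 -c "
from h import *
go(.404,.215,.25,-90)"
```

```text
clock: 12.92
tool_pos: [0.5587, 0.3921, 0.0601]
orientation: [-180.0, 0.0, -100.9]
force: [1.0, -0.0, -1.2]
opening: 0.0436
gripper_force: 30.0
clock: 13.8
tool_pos: [0.5584, 0.3918, 0.2418]
orientation: [180.0, -0.0, -100.9]
force: [0.7, 0.1, 0.2]
opening: 0.0653
gripper_force: 0.0
now [0.5584 0.3918 0.2418] [ 180.    -0.  -100.9] j6 -62.0 -> shift [ 0.2029  0.1181 -0.0081] turn -10.9 rows 4.0
```

```bash
python3 -c "
from h import *
s=snap('wrist');cv2.imwrite('pics/w4.png',s['frame'][:,:,::-1])"
python3 drive.py '[[0.05,0.03,0,-3,0.07],[0.1,0.06,0,-6,0.07],[0.15,0.088,0,-9,0.07],[0.194,0.118,0,-11,0.07],[0.194,0.118,0,-11,0.07],[0.194,0.118,0,-11,0.07]]'
python3 - <<'E'
from h import *
s=snap("wrist");hsv=cv2.cvtColor(s["frame"],cv2.COLOR_RGB2HSV);H,S,V=[hsv[...,i].astype(int) for i in range(3)]
uv=proj(s,(.4037,.178,.012));print(uv);u0,v0=uv.astype(int)
m=np.zeros((480,640),np.uint8);a=slice(max(0,v0-40),v0+40),slice(u0-40,u0+40);m[a]=((H>11)&(H<25)&(S>85))[a]
v,u=np.nonzero(m);c,r=cv2.minEnclosingCircle(np.c_[u,v].astype(np.float32));print(len(u),c,r,ray(s,c,.012),"dia",2*r/s["f"]*(s["c"][2]-.012))
cv2.imwrite("pics/w5.png",s["frame"][:,:,::-1])
X=ray(s,c,.012)[0];go(X[0],X[1],.035,-90)
E
```

```text
clock: 14.6
tool_pos: [0.4062, 0.2242, 0.2407]
orientation: [-179.9, 0.1, -89.9]
force: [0.8, 0.2, 0.1]
opening: 0.0702
gripper_force: 0.0
[322.07474265 168.32859571]
1115 (321.40704345703125, 167.310302734375) 20.104055404663086 [[0.40433669 0.17705037 0.012     ]] dia 0.0388832565728392
now [0.4065 0.2245 0.2404] [-180.     0.   -89.9] j6 -53.0 -> shift [0.0477 0.0023 0.2054] turn 0.1 rows 4.0
```

View pics/w4.png

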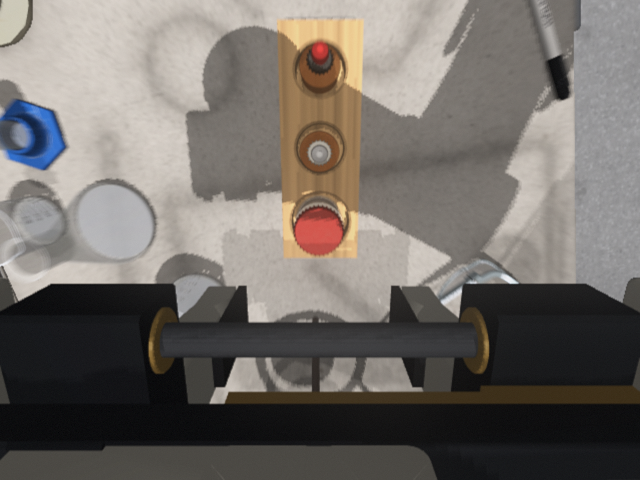

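View pics/w5.png

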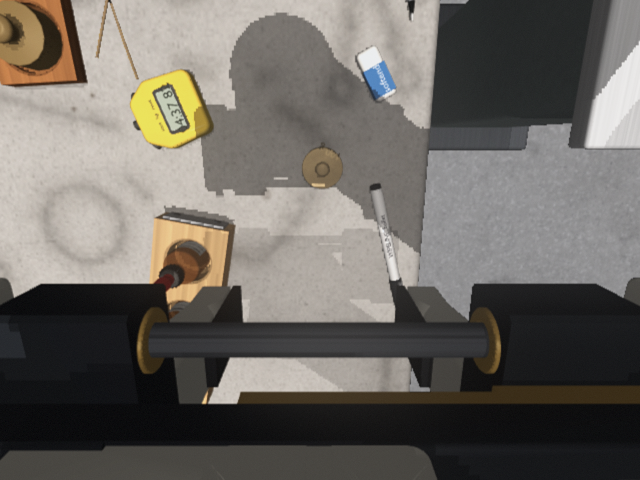

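In the first picture the bottle at (320,65) and the jar at (319,230) stand upright in their wells, with the stored bottle undisturbed. In the second the large mass at (322,167) is clear to grip. The whiteboard pen is at (375,185), outside the fingers' path.

```bash
python3 drive.py '[[0.048,0.002,0,0,0.07],[0.048,0.002,0.05,0,0.07],[0.048,0.002,0.1,0,0.07],[0.048,0.002,0.15,0,0.07],[0.048,0.002,0.19,0,0.07],[0.048,0.002,0.205,0,0.07],[0.048,0.002,0.205,0,0.07]]'
python3 drive.py '[[0,0,0,0,0],[0,0,0,0,0],[0,0,0,0,0],[0,0,0,0,0]]'
python3 -c "
from h import *
go(.6577,.0075,.18,-87)"
```

```text
clock: 15.52
tool_pos: [0.4039, 0.1758, 0.0334]
orientation: [179.8, -0.2, -89.9]
force: [-1.0, -0.5, 0.3]
opening: 0.0698
gripper_force: 0.0
clock: 16.02
tool_pos: [0.4042, 0.1762, 0.0356]
orientation: [-180.0, 0.0, -89.9]
force: [-1.4, -0.3, 5.3]
opening: 0.0365
gripper_force: 30.0
now [0.4042 0.1762 0.0356] [-180.     0.   -89.9] j6 -49.0 -> shift [ 0.1688 -0.2534 -0.1444] turn -2.9 rows 6.0
```

```bash
python3 drive.py '[[0,0,-0.05,0,0],[0,0,-0.1,0,0],[0.02,-0.05,-0.145,0,0],[0.04,-0.09,-0.17,-1,0],[0.06,-0.14,-0.19,-2,0],[0.07,-0.19,-0.2,-3,0],[0.08,-0.23,-0.2,-3,0],[0.08,-0.25,-0.2,-3,0]]'
python3 drive.py '[[0,0,0,0,0],[0,0,0,0,0]]'
python3 - <<'E'
from h import *
s=snap("wrist");cv2.imwrite("pics/w6.png",s["frame"][:,:,::-1])
for X in ((.6577,.0075,.016),(.6607,-.0438,.016)):print(proj(s,X))
E
```

```text
clock: 17.02
tool_pos: [0.6555, 0.0951, 0.2343]
orientation: [179.9, -0.0, -87.0]
force: [-0.6, -0.0, -0.9]
opening: 0.0367
gripper_force: 30.0
clock: 17.27
tool_pos: [0.6534, 0.0962, 0.2347]
orientation: [179.9, -0.0, -86.9]
force: [-0.6, -0.0, -0.3]
opening: 0.0364
gripper_force: 30.0
[319.27422859 121.15682141]
[318.95395659  58.10156993]
```

View pics/w6.png

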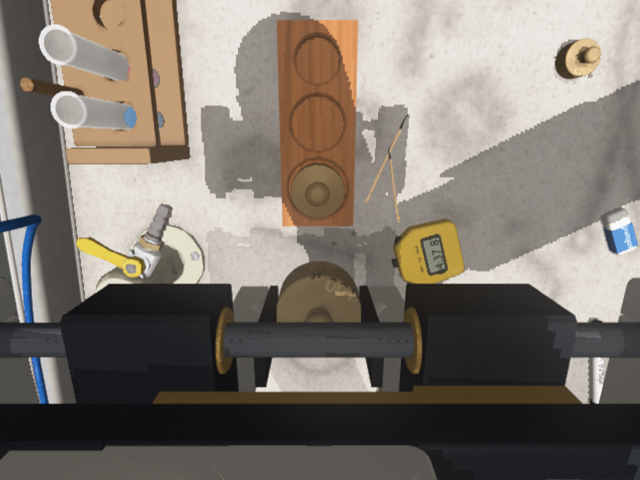

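The mass is held upright, and the empty wells are at (317.5,121.5) for the large and (317.5,58) for the small. I'll check clearance to the test-tube rack on the left of the picture before lowering.

Run:
```python
from h import *
s=snap("wrist");print(ray(s,[(317.5,121.5),(317.5,58)],.016))
for n in("wrist","top"):
    C=cloud(snap(n)).reshape(-1,3);k=(C[:,2]>.03)&(C[:,2]<.3)&(C[:,0]>.71)&(abs(C[:,1]+.02)<.08);print(n,k.sum(),np.sort(C[k][:,0])[[0,5,20]] if k.sum()>20 else "", )
go(.6577,.0075,.06,-87)
```

```text
[[ 0.65936508  0.0080189   0.016     ]
 [ 0.6620675  -0.04372274  0.016     ]]
wrist 21767 [0.77796844 0.77813689 0.7782936 ]
top 8879 [0.77712062 0.7776515  0.77844668]
now [0.6536 0.0965 0.2356] [-180.     0.   -86.9] j6 -22.0 -> shift [0.0891 0.0007 0.1756] turn 0.1 rows 4.0
```

```bash
python3 drive.py '[[0.05,-0.0005,0,0,0],[0.089,-0.0005,0.02,0,0],[0.089,-0.0005,0.07,0,0],[0.089,-0.0005,0.12,0,0],[0.089,-0.0005,0.15,0,0],[0.089,-0.0005,0.17,0,0],[0.089,-0.0005,0.17,0,0],[0.089,-0.0005,0.17,0,0]]'
python3 -c "
from h import *
go(.659,.0077,.044,-87)"
```

```text
clock: 18.48
tool_pos: [0.66, 0.0077, 0.0663]
orientation: [-179.9, 0.0, -86.9]
force: [0.3, 0.3, -0.7]
opening: 0.0367
gripper_force: 30.0
now [0.66   0.0077 0.0663] [-179.9    0.   -86.9] j6 -14.0 -> shift [-0.0001  0.001   0.0223] turn 0.1 rows 1.0
```

```bash
python3 drive.py '[[0,0.001,0.01,0,0],[0,0.001,0.018,0,0],[0,0.001,0.0225,0,0],[0,0.001,0.0225,0,0]]'
python3 drive.py '[[0,0,0,0,0.055],[0,0,0,0,0.055],[0,0,0,0,0.055],[0,0,-0.03,0,0.055],[0,0,-0.08,0,0.055],[0,0,-0.13,0,0.055],[0,0,-0.18,0,0.055]]'
python3 - <<'E'
from h import *
s=snap("wrist");cv2.imwrite("pics/w7.png",s["frame"][:,:,::-1])
go(.435,-.01,.22,-90)
E
```

```text
clock: 18.98
tool_pos: [0.658, 0.0073, 0.0436]
orientation: [180.0, -0.0, -86.9]
force: [-4.4, 0.9, 10.4]
opening: 0.0365
gripper_force: 30.0
clock: 19.85
tool_pos: [0.6582, 0.0073, 0.2241]
orientation: [180.0, -0.0, -86.9]
force: [1.0, 1.1, 0.2]
opening: 0.0548
gripper_force: 0.0
now [0.6613 0.0072 0.2322] [-179.4   -0.   -86.9] j6 -15.0 -> shift [0.0048 0.227  0.0099] turn 3.1 rows 4.0
```

```bash
python3 drive.py '[[0.01,0.05,0,1,0.055],[0.02,0.11,0,2,0.055],[0.035,0.165,0,3,0.06],[0.05,0.227,0,3,0.06],[0.05,0.227,0,3,0.06],[0.05,0.227,0,3,0.06]]'
python3 - <<'E'
from h import *
go(.4352,-.0558,.035,-90)
s=snap("top");cv2.imwrite("pics/t2.png",cv2.resize(s["frame"][160:215,240:370,::-1],(780,330)))
E
```

```text
clock: 20.65
tool_pos: [0.4348, -0.0547, 0.2232]
orientation: [-179.9, 0.0, -89.9]
force: [-0.6, 1.1, 0.2]
opening: 0.0601
gripper_force: 0.0
now [ 0.4348 -0.0547  0.2232] [-179.9    0.   -89.9] j6 -19.0 -> shift [ 0.0012 -0.      0.1882] turn 0.1 rows 4.0
```

View pics/t2.png

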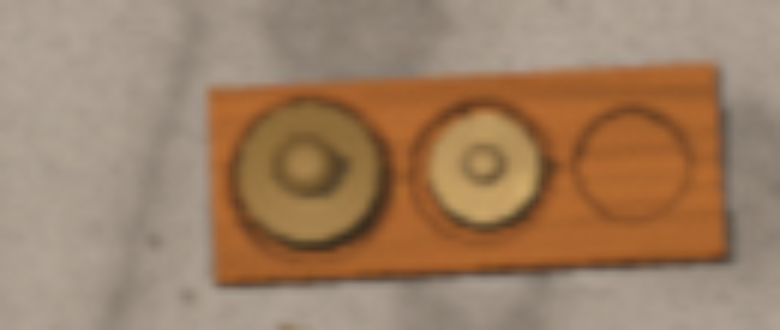

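The large mass at (486,168) in the crop sits inside its well ring at about (480,170), roughly 2 mm off centre. Next is the small mass.

```bash
python3 drive.py '[[0.001,0,0.05,0,0.06],[0.001,0,0.1,0,0.06],[0.001,0,0.15,0,0.06],[0.001,0,0.188,0,0.06],[0.001,0,0.188,0,0.06],[0.001,0,0.188,0,0.06]]'
python3 drive.py '[[0,0,0,0,0],[0,0,0,0,0],[0,0,0,0,0],[0,0,0,0,0]]'
python3 -c "
from h import *
go(.6615,-.0437,.2,-87)"
```

```text
clock: 21.45
tool_pos: [0.4356, -0.0554, 0.0351]
orientation: [-180.0, -0.0, -89.9]
force: [-0.1, -0.3, 0.1]
opening: 0.0601
gripper_force: 0.0
clock: 21.95
tool_pos: [0.4346, -0.0556, 0.035]
orientation: [-179.9, 0.0, -89.9]
force: [-1.9, 0.1, 5.4]
opening: 0.028
gripper_force: 30.0
now [ 0.4346 -0.0556  0.035 ] [-179.9    0.   -89.9] j6 -19.0 -> shift [-0.0117 -0.2271 -0.1647] turn -2.9 rows 5.0
```

```bash
python3 drive.py '[[0,0,-0.05,0,0],[0,0,-0.1,0,0],[-0.003,-0.05,-0.135,-1,0],[-0.006,-0.11,-0.15,-2,0],[-0.009,-0.17,-0.15,-3,0],[-0.012,-0.227,-0.15,-3,0],[-0.012,-0.227,-0.15,-3,0],[-0.012,-0.227,-0.15,-3,0]]'
python3 drive.py '[[0,0,0.04,0,0],[0,0,0.08,0,0],[0,0,0.12,0,0],[0,0,0.12,0,0],[0,0,0.12,0,0]]'
python3 -c "
from h import *
go(.6615,-.0437,.043,-87)"
```

```text
clock: 22.95
tool_pos: [0.6606, -0.0436, 0.1834]
orientation: [179.9, -0.0, -87.0]
force: [-0.8, 0.3, -0.7]
opening: 0.0282
gripper_force: 30.0
clock: 23.58
tool_pos: [0.662, -0.0434, 0.0667]
orientation: [-179.9, -0.0, -86.9]
force: [-0.4, -0.1, -0.1]
opening: 0.0275
gripper_force: 30.0
now [ 0.662  -0.0434  0.0667] [-179.9   -0.   -86.9] j6 -10.0 -> shift [0.0003 0.0005 0.0237] turn 0.1 rows 1.0
```

```bash
python3 drive.py '[[0,0.0005,0.01,0,0],[0,0.0005,0.019,0,0],[0,0.0005,0.0235,0,0],[0,0.0005,0.0235,0,0]]'
python3 drive.py '[[0,0,0,0,0.045],[0,0,0,0,0.045],[0,0,0,0,0.045],[0,0,-0.03,0,0.045],[0,0,-0.08,0,0.045],[0,0,-0.13,0,0.045],[0,0,-0.17,0,0.045]]'
python3 - <<'E'
from h import *
go(.4198,-.14,.2,-96)
E
```

```text
clock: 24.08
tool_pos: [0.6607, -0.0435, 0.0429]
orientation: [-180.0, -0.0, -86.9]
force: [-6.4, 1.3, 15.5]
opening: 0.0279
gripper_force: 30.0
clock: 24.95
tool_pos: [0.6607, -0.0436, 0.2128]
orientation: [-180.0, 0.0, -86.9]
force: [0.5, 0.6, 0.3]
opening: 0.0447
gripper_force: 0.0
now [ 0.6607 -0.0436  0.2128] [-180.     0.   -86.9] j6 -10.0 -> shift [0.0834 0.2457 0.0127] turn 9.1 rows 5.0
```

```bash
python3 drive.py '[[0.02,0.06,0,2,0.05],[0.035,0.11,0,4,0.05],[0.05,0.17,0,6,0.05],[0.063,0.225,0,9,0.05],[0.063,0.246,0,9,0.05],[0.063,0.246,0,9,0.05],[0.063,0.246,0,9,0.05]]'
python3 - <<'E'
from h import *
s=snap("wrist");hsv=cv2.cvtColor(s["frame"],cv2.COLOR_RGB2HSV);H,S,V=[hsv[...,i].astype(int) for i in range(3)]
u0,v0=proj(s,(.42,-.171,.01)).astype(int);print(u0,v0)
m=np.zeros((480,640),np.uint8);a=slice(max(0,v0-60),v0+60),slice(u0-60,u0+60);m[a]=((S>100)&(((H<8)|(H>165))|((H>100)&(H<135)))&(V>60))[a]
m=cv2.morphologyEx(m,cv2.MORPH_OPEN,np.ones((3,3)));v,u=np.nonzero(m);print(len(u),rect(ray(s,np.c_[u,v],.010)))
im=s["frame"][:300,:,::-1];t=snap("top");cv2.imwrite("pics/m.png",np.vstack([cv2.resize(im,(640,300)),cv2.resize(t["frame"][160:215,240:370,::-1],(640,271))]))
C=cloud(t).reshape(-1,3)
for n,x,y in(("L",.6585,.0077),("S",.6612,-.0437),("J",.5583,.3917)):k=np.hypot(C[:,0]-x,C[:,1]-y)<.004;print(n,np.median(C[k][:,2]))
E
```

```text
clock: 25.82
tool_pos: [0.4197, -0.1193, 0.2112]
orientation: [-180.0, -0.0, -95.9]
force: [0.1, 0.3, 1.0]
opening: 0.0501
gripper_force: 0.0
312 164
534 (array([ 419.1, -185.8]), 45.3, 10.5, -6.5)
L 0.042753227843810304
S 0.03775726354723952
J 0.07028169557620667
```

View pics/m.png

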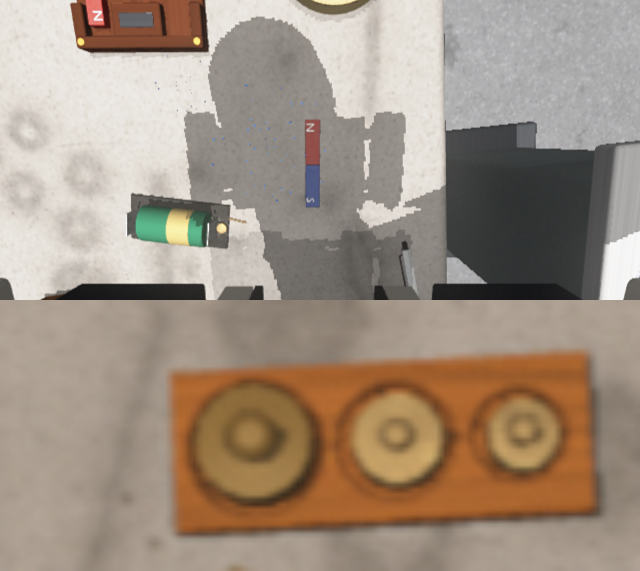

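The magnet spans (312,119) to (313,207), centred at (312.5,163) and aligned with the tool. Both masses sit in their wells. Their tops at 42.7 and 37.8 mm, and the jar's at 70.3 mm, are where they should be.

```bash
python3 -c "
from h import *
go(.4196,-.1702,.028,-96)"
python3 drive.py '[[0.05,0.005,0,0,0.05],[0.05,0.005,0.05,0,0.05],[0.05,0.005,0.1,0,0.05],[0.05,0.005,0.15,0,0.05],[0.05,0.005,0.17,0,0.05],[0.05,0.005,0.17,0,0.05]]'
python3 -c "
from h import *
go(.4196,-.1702,.028,-96)"
```

```text
now [ 0.4196 -0.1192  0.2108] [180.   -0.  -95.9] j6 -16.0 -> shift [ 0.0507 -0.0053  0.1829] turn 0.1 rows 4.0
clock: 26.68
tool_pos: [0.4078, -0.1687, 0.0392]
orientation: [179.7, -0.0, -95.9]
force: [0.3, 0.9, -0.1]
opening: 0.0501
gripper_force: 0.0
now [ 0.4078 -0.1687  0.0392] [179.7  -0.  -95.9] j6 -9.0 -> shift [ 0.0002 -0.012   0.0111] turn 0.1 rows 1.0
```

I had the sign of dy wrong on that move. The tips are still 4 mm above the magnet, so I'll correct it now.

```bash
python3 drive.py '[[0,-0.012,0,0,0.05],[0,-0.012,0,0,0.05],[0,-0.012,0.006,0,0.05],[0,-0.012,0.011,0,0.05],[0,-0.012,0.011,0,0.05]]'
python3 drive.py '[[0,0,0,0,0],[0,0,0,0,0],[0,0,0,0,0],[0,0,0,0,0],[0,0,0,0,0]]'
python3 drive.py '[[0,0,-0.05,0,0],[0,0,-0.1,0,0],[0,0,-0.15,0,0],[0,0,-0.17,0,0]]'
python3 -c "
from h import *
go(.5396,-.28,.2,-95.7)"
```

```text
clock: 27.3
tool_pos: [0.4198, -0.17, 0.0297]
orientation: [180.0, -0.0, -95.9]
force: [0.6, -0.2, 0.6]
opening: 0.0502
gripper_force: 0.0
clock: 27.92
tool_pos: [0.4203, -0.17, 0.0301]
orientation: [-180.0, 0.0, -95.9]
force: [-0.3, 0.2, 0.5]
opening: 0.0116
gripper_force: 30.0
clock: 28.42
tool_pos: [0.4214, -0.1701, 0.2032]
orientation: [-179.7, 0.0, -95.9]
force: [-0.0, -1.0, -0.7]
opening: 0.0119
gripper_force: 30.0
now [ 0.4214 -0.1701  0.2032] [-179.7    0.   -95.9] j6 -9.0 -> shift [ 0.0971 -0.1289  0.0038] turn -0.2 rows 3.0
```

```bash
python3 drive.py '[[0.03,-0.04,0,0,0],[0.055,-0.09,0,0,0],[0.067,-0.129,0,0,0],[0.067,-0.129,0,0,0],[0.067,-0.129,0,0,0]]'
python3 - <<'E'
from h import *
s=snap("wrist");cv2.imwrite("pics/c.png",s["frame"][:,:,::-1])
cs=np.array([.5396,-.3257]);a=np.radians(-5.7);R=np.array([[np.cos(a),-np.sin(a)],[np.sin(a),np.cos(a)]])
q=cs+R@[-.03,0];print(q,proj(s,(*q,.0175)),[proj(s,(*(cs+R@[-.03,y]),.0175)).round(1) for y in(-.0435,.0435)])
E
```

```text
clock: 29.05
tool_pos: [0.541, -0.2498, 0.1993]
orientation: [179.9, 0.0, -96.0]
force: [-0.6, 0.7, -0.7]
opening: 0.0119
gripper_force: 30.0
[ 0.50974833 -0.32272041] [347.8311374  135.67248628] [array([348.7,  77.4]), array([347. , 189.6])]
```

View pics/c.png

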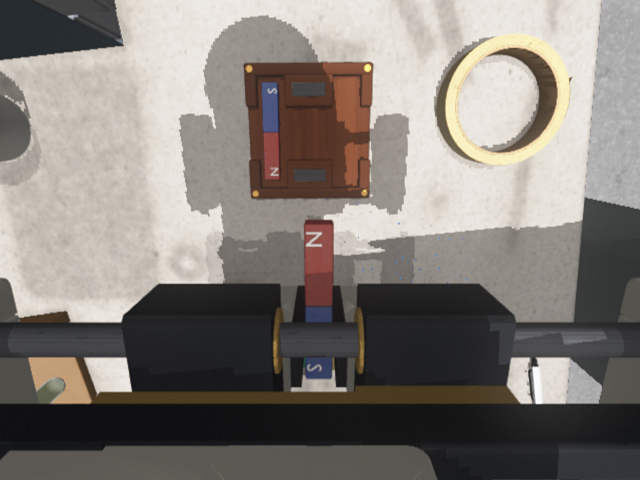

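The case corners are at (245,63), (373,63), (369,198) and (251,198). The free slot is on the right, centred near (347,135), matching the prediction. The stored magnet is in the left slot and the held magnet hangs level and aligned.

Run:
```python
from h import *
s=snap("wrist");P=ray(s,[(245,63),(373,63),(370,198),(250.5,198)],.0175);print(P.mean(0),np.diff(P,axis=0)[:,:2].round(4))
d=P[0,:2]+P[1,:2]-P[2,:2]-P[3,:2];yaw=np.degrees(np.arctan2(d[0],-d[1]));print("yaw",yaw)
c=P.mean(0)[:2];a=np.radians(yaw);q=c-.03*np.array([np.cos(a),np.sin(a)]);print(q)
m=ray(s,(347,135),.0175);print(m)
go(.5095,-.3225,.06,-95.7)
```

```text
[ 0.54030282 -0.32742429  0.0175    ] [[-0.0982  0.0103]
 [ 0.0093  0.1041]
 [ 0.1006 -0.0106]]
yaw -5.799271635623455
[ 0.51045636 -0.32439298]
[[ 0.51035725 -0.32322044  0.0175    ]]
now [ 0.5409 -0.2496  0.2001] [180.    0.  -95.9] j6 0.0 -> shift [0.0758 0.0236 0.1401] turn -0.2 rows 3.0
```

```bash
python3 drive.py '[[0.05,0.015,0,0,0],[0.077,0.023,0,0,0],[0.077,0.023,0.05,0,0],[0.077,0.023,0.1,0,0],[0.077,0.023,0.13,0,0],[0.077,0.023,0.13,0,0],[0.077,0.023,0.13,0,0]]'
python3 - <<'E'
from h import *
go(.5101,-.3235,.0385,-95.8)
C=cloud(snap("top")).reshape(-1,3)
C=cloud(snap("scene")).reshape(-1,3);k=(C[:,0]>.32)&(C[:,0]<.44)&(C[:,1]>-.4)&(C[:,1]<-.27)&(C[:,2]<.15);print(np.percentile(C[k][:,2],[50,90,98,99.8]))
E
```

```text
clock: 30.02
tool_pos: [0.5117, -0.3243, 0.0719]
orientation: [-179.9, -0.0, -95.9]
force: [0.2, -0.2, 0.0]
opening: 0.0121
gripper_force: 30.0
now [ 0.5117 -0.3243  0.0719] [-179.9   -0.   -95.9] j6 8.0 -> shift [-0.0007  0.0017  0.0334] turn -0.1 rows 1.0
[0.00473976 0.12248032 0.14557928 0.14967903]
```

Run:
```python
from h import *
for n in("wrist","top"):
    s=snap(n);C=cloud(s);h=cv2.cvtColor(s["frame"],cv2.COLOR_RGB2HSV)
    k=(C[...,0]>.32)&(C[...,0]<.45)&(C[...,1]>-.42)&(C[...,1]<-.25)&(h[...,0]>15)&(h[...,0]<32)&(h[...,1]>70)&(h[...,2]>90)
    if k.sum()>30:print(n,k.sum(),np.percentile(C[k],[5,50,95],axis=0).round(3))
```

```text
wrist 7185 [[ 0.349 -0.378  0.005]
 [ 0.418 -0.343  0.02 ]
 [ 0.433 -0.299  0.026]]
top 409 [[ 0.341 -0.38   0.001]
 [ 0.357 -0.352  0.025]
 [ 0.413 -0.3    0.029]]
```

The tape roll is only about 26 mm tall, so the gripper body clears it. I'll lower the magnet into the slot.

```bash
python3 drive.py '[[0,0.001,0.01,0,0],[0,0.001,0.02,0,0],[0,0.001,0.029,0,0],[0,0.001,0.033,0,0],[0,0.001,0.0335,0,0],[0,0.001,0.0335,0,0]]'
python3 -c "
from h import *
go(.5101,-.3235,.0381,-95.8)"
```

```text
clock: 30.98
tool_pos: [0.5092, -0.3239, 0.0379]
orientation: [179.9, -0.0, -95.9]
force: [-6.3, 5.2, 19.4]
opening: 0.0118
gripper_force: 30.0
now [ 0.5092 -0.3239  0.0379] [179.9  -0.  -95.9] j6 8.0 -> shift [-0.0005 -0.0008 -0.0002] turn -0.1 rows 1.0
```

```bash
python3 drive.py '[[0,0,0,0,0.03],[0,0,0,0,0.03],[0,0,0,0,0.03],[0,0,-0.03,0,0.03],[0,0,-0.08,0,0.03],[0,0,-0.14,0,0.03],[0,0,-0.17,0,0.03]]'
python3 drive.py '[[-0.06,0,0,0,0.03],[-0.1,0,0,0,0.03],[-0.1,0,0,0,0.03]]'
python3 - <<'E'
from h import *
s=snap("wrist");t=snap("top");cv2.imwrite("pics/end.png",np.vstack([s["frame"][:280,:,::-1],cv2.resize(t["frame"][150:290,100:528,::-1],(640,209))]))
C=cloud(s).reshape(-1,3)
for y in(-.355,-.3235,-.295):
    x=.5101-(y+.3235)*np.tan(np.radians(-5.8));k=np.hypot(C[:,0]-x,C[:,1]-y)<.003;print(np.median(C[k][:,2]))
E
```

```text
clock: 31.85
tool_pos: [0.5109, -0.3246, 0.21]
orientation: [-179.8, -0.1, -95.9]
force: [0.2, 0.0, -0.1]
opening: 0.0302
gripper_force: 0.0
clock: 32.22
tool_pos: [0.5205, -0.2225, 0.2067]
orientation: [-180.0, 0.0, -95.8]
force: [0.7, 0.2, 0.0]
opening: 0.0299
gripper_force: 0.0
0.019293178255665455
0.019558927626128486
0.34119634734096194
```

View pics/end.png

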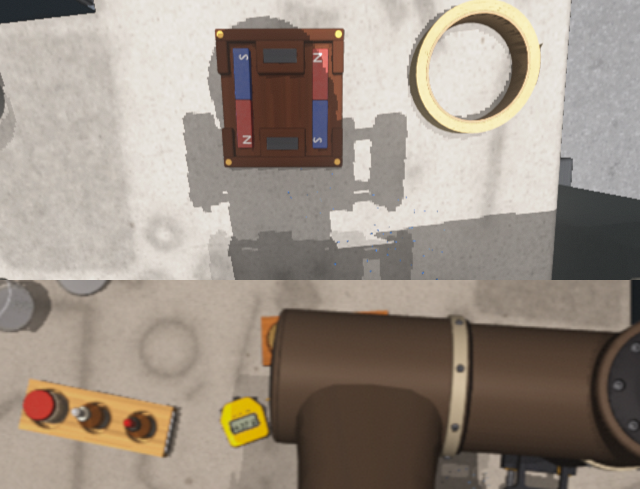

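The magnet at (320,98) lies flat in the free slot, parallel to the stored one at (243,99). The bottle, jar and stored bottle all stand in the rack. I'll hand the job in.

```bash
python3 -c "
from plant import ctrl
print(ctrl.close_job())"
```

```text
the job is handed in; nothing more can be done
None
```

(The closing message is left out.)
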